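Tip a shim strip out of its rest and lay it on the mat

ROBOT

A 6-joint arm with a two-finger parallel gripper is mounted at the origin on a cart in front of the work surface, level with it; the furniture and walls round the work are solid. World frame = base frame: x ahead of the robot, y to its left, z up, the work surface at z = 0. Lengths are in m, angles in rad, forces in N, time in s.
With the tool pointing down it reaches from about 0.375 to 0.9 m from the base axis. Payload 3.1 kg.
Tool frame: the origin (TCP) lies between the finger pads; the fingertips stand 22 mm ahead of it and the grasp point (between the pads) lies 3 mm ahead of it; z points along the fingers, y is the line along which they close (so a half turn about z gives the same grasp; the last joint's range is limited). The gripper opens to 87 mm and grips with 3 to 60 N. Pads are 19 mm wide; open, the fingers measure 117 mm over their backs; the gripper's body (75 mm by 190 mm) begins 51 mm behind the grasp point.
Start: joints at [-1.391, 0.527, 1.433, -0, 1.181, -0.178], TCP at [0.219, -0.585, 0.245] pointing down, gripper open.
Joint ranges: [-3.08, 3.08], [-0.75, 2.2], [0.22, 2.44], [-1.43, 4.57], [0, 2.65], [-2.85, 2.85]. Speed limits (rad/s): [2.79, 2.79, 3.14, 3.14, 3.14, 3.14].

INTERFACE

Orientations are given as a unit quaternion [x, y, z, w].
In Python, from rig import robot gives the robot as it stands.
- The arm moves only by the tool move_arm, never from a script. Its argument "series" is text: rows parted by semicolons, each of 6 numbers parted by spaces: the shift along the tool's x, y, z in mm, then the turn, a rotation vector about the tool's x, y, z in degrees. In form: dx dy dz ax ay az; .... A call has 1 to 8 rows; each row is the pose to reach, as a shift and turn from the pose commanded when the call began, along the tool's axes at that moment; what a row does not reach only later rows make up. A row lasts 1/12 s, in which the tool goes at most 41.7 mm and 7.16 degrees, less where a joint would pass 70% of its speed; a pose out of reach is approached as far as the arm can. A call with a gripper value outside its range is refused whole. "jaw" is the opening, from 0 (shut) to 1 (fully open), set as the call begins (left out, the last holds). The fingers move at their own pace and stop on an object; "newtons" is the grip in N (left out, the last holds). Time passes only in rows, so rows that repeat a pose let the fingers close. It gives the time, the measured TCP pose, the force, the opening and the grip force at its end, in the units of the state.
- robot.get_obs(): the state, without advancing time (a new reading comes with each control period).
- robot.camera(name): name is "scene" or "side" or "wrist"; returns a dict with "img" (400x640x3 uint8, red, green, blue), "mtx" (3x3 intrinsics, pixels), "world_to_cam" (4x4, takes a point from world to camera coordinates). Camera axes: x right, y down, z forward; pixel columns grow to the right and rows downward; lengths in m; the calibration is good to about 2 mm. A picture is of the moment at which its call begins. There is no depth.
- robot.hand_in(): hands the job in; it is judged then, once.
Trained networks look in a picture, given as the dict that the camera call returned (one of the last four; its "shot" number tells which), for a name from the list of things; names that differ only in an ending like _2 or _b are one class to them, and where a whole thing is asked for, a point or a joint stands for the part that bears it (a point fixed in the world has none). Each returns a list of dicts, best first, with "p" (0 to 1); they miss things now and then, are a little off and sometimes report something else, mostly with a low value. They report only what shows in the picture. A call takes as long as a camera call.
- robot.search_frame(picture, thing): "xyz" ([x, y, z] in m, in world coordinates, good to about 4 mm: the middle of the surface that is visible of it).
- robot.tip_of(picture, thing): "xyz" ([x, y, z] in m, in world coordinates, good to about 4 mm: a listed point, or the origin of a listed thing).
The state is a dict: "time": time; "q": joint angles; "joint_velocities": joint speeds; "joint_torque": joint torques, N m; "position": TCP position; "tool_rot": TCP orientation; "ft_force": force on the tool from outside, world axes, zero at the start; "moment": the same for the moment, N m; "grip_width": finger opening in m; "grip_force": force on a finger pad.
Only numpy, scipy, OpenCV 4.12 (cv2) and the standard library are available. Lean on these libraries where they do the work, as an engineer would, in place of code of your own. Each camera call takes 0.05 s, during which the arm holds its last target. There are 200 camera calls.

TASK

Two flat metal strips lie sunk in their tip-up rests. Press down the robot-side end of the wider strip until its rest's rocker is fully tipped and the far end stands up, then take the strip by its raised part and lay it flat in the middle of the black mat, lengthways along the mat. Leave the narrow strip in its rest undisturbed.

Things in the scene. Friction and masses are not known exactly. Their poses are not given: they have to be found in the camera images.
- strip_wide_mid (a point): centre of the wider steel strip, 120 x 26 x 4 mm; x lengthways, -x end towards the robot, z up. At the start level, centre 30 mm over the worktop, sunk in its rest: -x end to x = +10 mm in a rocker's channel, x = +12 to +60 mm in a slot with fixed walls (block 50 mm wide, to x = +72, top 31 mm high), so its sides cannot be gripped. Tipped, it slopes 0.35 rad and can be gripped across 26 mm
- rocker_wide (a joint): tilt of the wide strip's rocker, rad: 0 level, 0.35 fully tipped (stop). Its level axis, parallel to the strip's y, is at strip x = -15 mm, 22 mm over the worktop. 2 to 4 N down on the strip at x = -48 mm, going 12 mm down, tips it fully; its stiff hinge stays there with the strip on it. Then the strip at x = +38 mm is 48 mm over the worktop, 17 mm above the slot's walls
- strip_narrow_mid (a point): centre (half-way up) of the narrow strip, a bystander: 120 x 12 x 4 mm, in a like rest with a narrower slot beside the first; either rest may be on the left
- mat_top (a point): centre of the upper face of the black rubber mat, 200 x 120 x 3 mm, fixed on the worktop; x along its 200 mm length, z up

How it is judged:
By the outcome, as a careful person would: the job done as asked, in the order asked, and still so for the second after the job is handed in, with the robot touching nothing.
It also fails if it takes over 45 s, if anything falls off the work surface, if the arm or the gripper's body presses on something with over 40 N, if the wrist force passes 120 N, or if a joint passes its speed limit or range.

## Working session

There is one attempt and no reset: what is moved stays moved. The work goes in short steps, Python scripts to look and compute and a tool call to move; the robot and the scene stay as the last step left them, time stands still between calls to the robot, and variables do not carry over. Pictures are saved under pics/ and viewed, at most 10 in all, crops included, and the job is handed in when it is done.

Besides the shell and the picture viewer there is one more tool, called after ">>>" by a JSON object that holds its "op" and its "data", one argument or row to a line. move_arm: Moves the arm, as the interface text tells. Its arguments: {"type":"object","properties":{"series":{"type":"string"},"jaw":{"type":"number"},"newtons":{"type":"number"}},"required":["series"]}

```bash
mkdir -p pics; cat > h.py <<'E'
from rig import robot
import cv2,numpy as np
def save(p,n): cv2.imwrite('pics/'+n,cv2.cvtColor(p['img'],cv2.COLOR_RGB2BGR))
def proj(p,X):
    c=p['world_to_cam']@np.append(X,1); u=p['mtx']@c[:3]; return (u[:2]/u[2]).round(1)
def ray(p,uv,z):
    T=np.linalg.inv(p['world_to_cam']); d=T[:3,:3]@np.linalg.inv(p['mtx'])@[uv[0],uv[1],1]; o=T[:3,3]
    return o+d*(z-o[2])/d[2]
E
python3 - <<'E'
from h import *
s=robot.get_obs(); print(s['position'],s['tool_rot'],s['grip_width'])
ps=[]
for n in('scene','side'):
    p=robot.camera(n); save(p,n+'1.png'); ps.append(p['img'])
    for t in('strip_wide_mid','strip_narrow_mid','rocker_wide','mat_top'):
        for f in('tip_of','search_frame'):
            try:
                for r in getattr(robot,f)(p,t)[:2]: print(n,t,f,np.round(r['xyz'],4),r['p'],proj(p,r['xyz']))
            except Exception as e: print(n,t,f,e)
E
```

```text
[ 0.21937826 -0.58452015  0.24357998] [ 9.83946136e-01  1.78462485e-01  3.10083971e-06 -1.06881911e-03] 0.08699445084616718
scene strip_wide_mid tip_of [0.5298 0.0565 0.0294] 0.74 [316.4 220.9]
scene strip_wide_mid search_frame [0.5241 0.0599 0.0299] 0.82 [317.3 221.9]
scene strip_narrow_mid tip_of [0.5211 0.2464 0.0314] 0.62 [251.9 253.6]
scene strip_narrow_mid search_frame [0.5113 0.2488 0.0361] 0.79 [254.1 253.7]
scene rocker_wide tip_of it knows: mat_top, strip_narrow_mid, strip_wide_mid
scene rocker_wide search_frame [0.491  0.0828 0.0332] 0.59 [321.8 228.6]
scene mat_top tip_of [ 5.438e-01 -1.372e-01  1.000e-04] 0.66 [361.6 206. ]
scene mat_top search_frame [ 0.5288 -0.127  -0.0008] 0.85 [364. 209.]
side strip_wide_mid tip_of [0.5318 0.0619 0.0324] 0.62 [317.  212.4]
side strip_wide_mid search_frame [0.5318 0.0652 0.0354] 0.94 [316.5 212.4]
side strip_wide_mid search_frame [0.5172 0.2438 0.0319] 0.6 [296.2 283.3]
side strip_narrow_mid tip_of [0.518  0.2433 0.0312] 0.77 [295.9 283.2]
side strip_narrow_mid search_frame [0.5177 0.2444 0.0313] 0.86 [295.9 283.7]
side rocker_wide tip_of it knows: mat_top, strip_narrow_mid, strip_wide_mid
side rocker_wide search_frame [0.4942 0.082  0.0323] 0.93 [332.1 222.5]
side mat_top tip_of [ 0.5393 -0.1365  0.008 ] 0.72 [337.3 163.5]
side mat_top search_frame [ 0.5396 -0.1305  0.0079] 0.78 [336.5 165. ]
```

View pics/scene1.png

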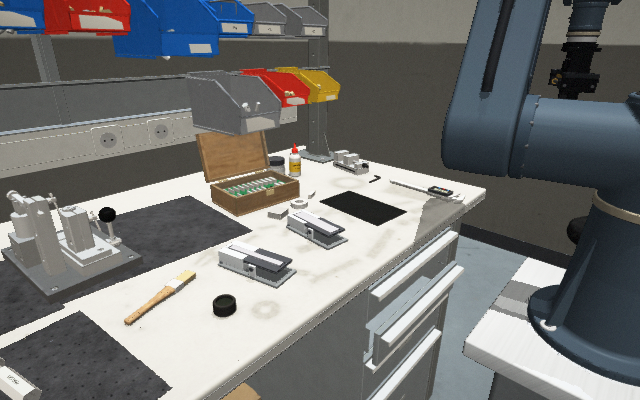

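View pics/side1.png

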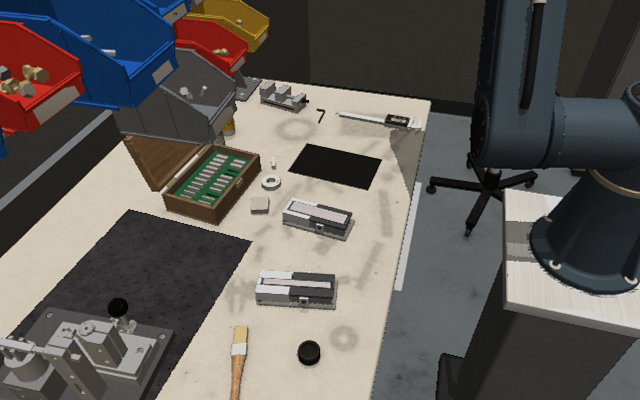

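The side view shows the wide strip's rest near (317,217), the narrow one near (296,287), and the black mat with corners at about (308,144), (382,158), (366,189) and (288,170). I'll go above the work for a closer look.

>>> {"op": "move_arm", "data": {
  "series": "240 -240 -60 0 0 0;240 -240 -60 0 0 0;240 -240 -60 0 0 0;240 -240 -60 0 0 0;240 -240 -60 0 0 0;240 -240 -60 0 0 0;240 -240 -60 0 0 0;240 -240 -60 0 0 0"
}}

```text
time: 1.47
position: [0.3557, -0.2845, 0.3031]
tool_rot: [0.984, 0.178, 0.0, 0.0]
ft_force: [0.7, 0.2, -0.4]
grip_width: 0.0871
grip_force: 0.0
```

>>> {"op": "move_arm", "data": {
  "series": "220 -220 -60 0 0 0;220 -220 -60 0 0 0;220 -220 -60 0 0 0;220 -220 -60 0 0 0;220 -220 -60 0 0 0;220 -220 -60 0 0 0;220 -220 -60 0 0 0;220 -220 -60 0 0 0"
}}

```text
time: 2.13
position: [0.4852, 0.0004, 0.3638]
tool_rot: [0.984, 0.18, 0.001, -0.0]
ft_force: [-0.4, -0.4, -0.6]
grip_width: 0.0871
grip_force: 0.0
```

```bash
python3 - <<'E'
from h import *
s=robot.get_obs(); print(s['time'],s['position'],s['tool_rot'],s['ft_force'])
p=robot.camera('wrist'); save(p,'w1.png')
for t in('strip_wide_mid','strip_narrow_mid','rocker_wide','mat_top'):
    for f in('tip_of','search_frame'):
        try:
            for r in getattr(robot,f)(p,t)[:2]: print(t,f,np.round(r['xyz'],4),r['p'],proj(p,r['xyz']))
        except Exception as e: pass
np.savez('w1.npz',m=p['mtx'],T=p['world_to_cam'])
E
```

```text
2.1333 [4.85216294e-01 3.58931509e-04 3.63815859e-01] [ 9.83714449e-01  1.79732887e-01  1.39024817e-03 -1.99704131e-04] [-0.35360096 -0.41412103 -0.56666759]
strip_wide_mid tip_of [0.5284 0.0617 0.0301] 0.61 [289.4 133.2]
strip_wide_mid search_frame [0.5304 0.0614 0.0324] 0.81 [289.9 132.1]
strip_narrow_mid tip_of [0.5214 0.2475 0.0268] 0.86 [176.8  94.5]
strip_narrow_mid search_frame [0.5222 0.2464 0.0279] 0.98 [177.2  94.2]
rocker_wide search_frame [0.4993 0.0699 0.0301] 0.56 [278.8 148.5]
```

View pics/w1.png

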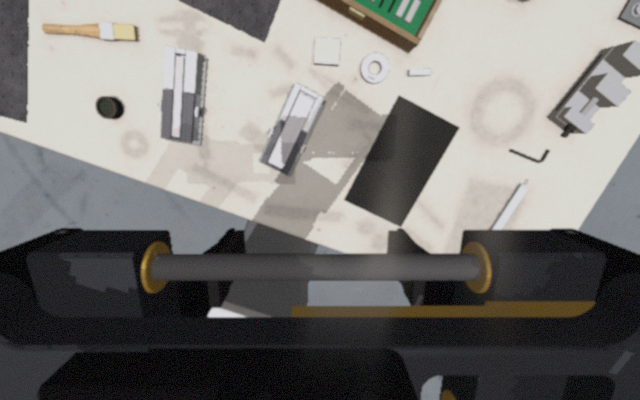

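The wrist view shows the wide rest from about (308,85) to (276,172), its far end away from the robot. The mat corners are at (400,97), (458,128), (403,226) and (346,199).

```bash
python3 - <<'E'
from h import *
d=np.load('w1.npz'); p=dict(mtx=d['m'],world_to_cam=d['T'])
im=cv2.imread('pics/w1.png'); 
g=im.max(2); m=((g<45)*255).astype('uint8'); m[232:]=0; m[:, :330]=0; m[:, 480:]=0; m[:92]=0
m=cv2.morphologyEx(m,cv2.MORPH_OPEN,np.ones((5,5)))
c=max(cv2.findContours(m,0,2)[0],key=cv2.contourArea)
q=np.array([ray(p,u,.003)[:2] for u in c[:,0]]).astype('float32')*1000
print('mat',cv2.minAreaRect(q))
for u in [(400,97),(458,128),(403,226),(346,199)]: print(ray(p,u,.003)[:2].round(4))
c=cv2.resize(im[70:190,240:350],None,fx=5,fy=5,interpolation=cv2.INTER_CUBIC); cv2.imwrite('pics/w1c.png',c)
E
```

```text
mat ((550.76123046875, -83.49346160888672), (10.275306701660156, 10.774016380310059), 20.73271942138672)
[ 0.6469 -0.0881]
[ 0.6367 -0.2014]
[ 0.4437 -0.1891]
[ 0.4541 -0.0705]
```

View pics/w1c.png

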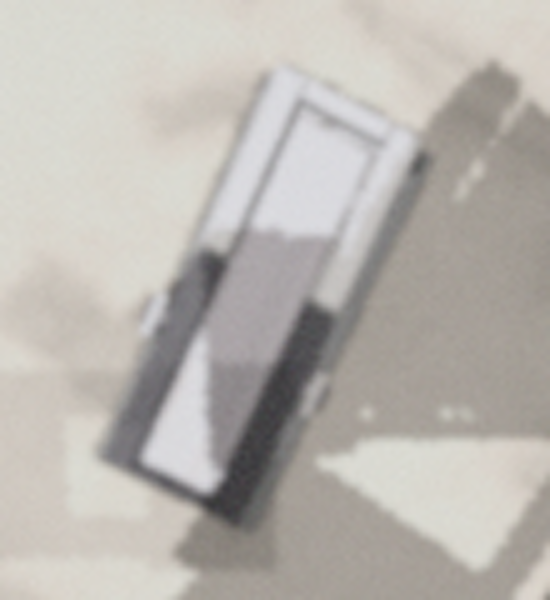

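The crop shows the strip's corners at full-image pixels of about (300.4,92), (316.4,98.6), (268.6,162) and (283,169).

```bash
python3 - <<'E'
from h import *
d=np.load('w1.npz'); p=dict(mtx=d['m'],world_to_cam=d['T'])
a,b,c,e=[ray(p,u,.031)[:2] for u in [(300.4,92),(316.4,98.6),(268.6,162),(283,169)]]
print(a,b,c,e); f=(a+b)/2;n=(c+e)/2; print('mid',(f+n)/2,'len',np.linalg.norm(f-n),'yaw',np.arctan2(*(f-n)[::-1]))
yaw=np.arctan2(*(f-n)[::-1]); u=np.array([np.cos(yaw),np.sin(yaw)])
mid=(f+n)/2; print('press pt',mid-.048*u)
s=robot.get_obs(); from scipy.spatial.transform import Rotation as R
Rt=R.from_quat(s['tool_rot']); print(Rt.as_matrix())
print(robot.get_obs()['position'])
E
```

```text
[0.59338342 0.06634166] [0.59313474 0.0396053 ] [0.47262988 0.07846251] [0.4700802  0.05239441]
mid [0.53230706 0.05920097] len 0.12253865715369816 yaw -0.10181705636739581
press pt [0.48455565 0.06407975]
[[ 9.37038900e-01  3.49223712e-01 -9.48234420e-04]
 [ 3.49223790e-01 -9.37039346e-01 -8.73318556e-05]
 [-9.19031316e-04 -2.49312672e-04 -9.99999547e-01]]
[ 0.48349633 -0.00422877  0.36223817]
```

>>> {"op": "move_arm", "data": {
  "series": "22 -65 100 0 0 -50;22 -65 100 0 0 -50;22 -65 100 0 0 -50;22 -65 100 0 0 -50;22 -65 100 0 0 -50;22 -65 100 0 0 -50;22 -65 100 0 0 -50;22 -65 100 0 0 -50",
  "jaw": 0
}}

```text
time: 3.2
position: [0.4816, 0.0644, 0.2623]
tool_rot: [0.816, 0.578, -0.0, -0.0]
ft_force: [-0.9, 0.4, -0.4]
grip_width: 0.0413
grip_force: 0.0
```

>>> {"op": "move_arm", "data": {
  "series": "0 0 140 0 0 -14;0 0 140 0 0 -14;0 0 140 0 0 -14;0 0 140 0 0 -14;0 0 140 0 0 -14;0 0 140 0 0 -14"
}}

```text
time: 3.7
position: [0.4816, 0.0648, 0.1221]
tool_rot: [0.741, 0.671, -0.001, -0.001]
ft_force: [-0.0, -0.7, -0.7]
grip_width: 0.0036
grip_force: 0.0
```

```bash
cat > st.py <<'E'
from h import *
from scipy.spatial.transform import Rotation as R
s=robot.get_obs(); M=R.from_quat(s['tool_rot']).as_matrix()
print(s['time'],s['position'].round(4),s['q'].round(2),s['ft_force'].round(1),'\n',M.round(4))
E
cat > w.py <<'E'
from st import *
import sys
p=robot.camera(sys.argv[1]); save(p,sys.argv[2])
for t in sys.argv[3:]:
    for f in('tip_of','search_frame'):
        try:
            for r in getattr(robot,f)(p,t)[:2]: print(t,f,np.round(r['xyz'],4),r['p'],proj(p,r['xyz']))
        except Exception as e: pass
tip=s['position']+M[:,2]*.022; print('tip',tip,proj(p,tip)); np.savez(sys.argv[2]+'.npz',m=p['mtx'],T=p['world_to_cam'])
E
python3 w.py wrist w2.png strip_wide_mid
```

```text
3.7 [0.4816 0.0648 0.1221] [-0.1   0.55  1.89 -0.    0.71  0.  ] [-0.  -0.7 -0.7] 
 [[ 9.830e-02  9.952e-01 -2.000e-03]
 [ 9.952e-01 -9.830e-02  2.000e-04]
 [-0.000e+00 -2.000e-03 -1.000e+00]]
strip_wide_mid tip_of [0.5296 0.0622 0.032 ] 0.69 [371.2 210.5]
strip_wide_mid search_frame [0.5275 0.0627 0.0337] 0.61 [369.  210.7]
strip_wide_mid search_frame [0.4987 0.0794 0.0298] 0.56 [332.7 193.5]
tip [0.48156411 0.06479524 0.10005873] [313.1 245.3]
```

View pics/w2.png

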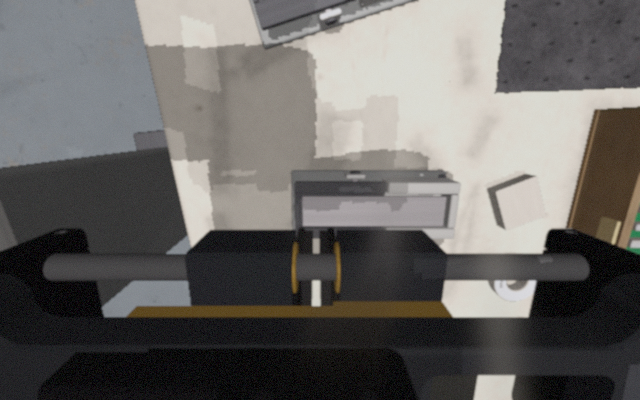

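The strip runs from its near-left edge at about (301,195) to its far end at about (445,194)/(444,226). The closed fingers, at about (315,245), are over the near end.

```bash
python3 - <<'E'
from h import *
d=np.load('pics/w2.png.npz'); p=dict(mtx=d['m'],world_to_cam=d['T'])
for u in [(301,195),(445,194),(444,226)]: print(ray(p,u,.032)[:2].round(4))
print(proj(p,[.4816,.0648,.032]))
E
```

```text
Traceback (most recent call last):
FileNotFoundError: [Errno 2] No such file or directory: 'pics/w2.png.npz'
```

```bash
sed -i "s#np.savez(sys#np.savez('pics/'+sys#" w.py; mv w2.png.npz pics/; python3 - <<'E'
from h import *
d=np.load('pics/w2.png.npz'); p=dict(mtx=d['m'],world_to_cam=d['T'])
for u in [(301,195),(445,194),(444,226)]: print(ray(p,u,.032)[:2].round(4))
print(proj(p,[.4816,.0648,.032]))
E
```

```text
[0.4724 0.0812]
[0.591  0.0705]
[0.5907 0.0424]
[314.1 212.9]
```

>>> {"op": "move_arm", "data": {
  "series": "2 0 20 0 0 0;2 0 40 0 0 0;2 0 55 0 0 0;2 0 62 0 0 0;2 0 64 0 0 0;2 0 65 0 0 0;2 0 65 0 0 0"
}}

```text
time: 4.43
position: [0.4828, 0.0674, 0.0585]
tool_rot: [0.74, 0.673, 0.001, 0.001]
ft_force: [0.5, -0.9, -0.9]
grip_width: 0.0007
grip_force: 0.0
```

>>> {"op": "move_arm", "data": {
  "series": "0 0 1 0 0 0;0 0 2 0 0 0;0 0 3 0 0 0;0 0 4 0 0 0;0 0 5 0 0 0;0 0 6 0 0 0;0 0 6 0 0 0"
}}

```text
time: 5.02
position: [0.4816, 0.0675, 0.0515]
tool_rot: [0.74, 0.673, -0.0, -0.0]
ft_force: [-2.2, 0.5, 3.3]
grip_width: 0.0002
grip_force: 1.5
```

>>> {"op": "move_arm", "data": {
  "series": "0 0 1 0 0 0;0 0 2 0 0 0;0 0 3 0 0 0;0 0 4 0 0 0;0 0 5 0 0 0;0 0 5 0 0 0"
}}

```text
time: 5.52
position: [0.4808, 0.0676, 0.0461]
tool_rot: [0.74, 0.673, -0.001, -0.001]
ft_force: [-3.5, 1.4, 3.3]
grip_width: 0.0005
grip_force: 1.7
```

>>> {"op": "move_arm", "data": {
  "series": "0 0 1 0 0 0;0 0 2 0 0 0;0 0 2 0 0 0"
}}

```text
time: 5.77
position: [0.481, 0.0676, 0.0449]
tool_rot: [0.74, 0.673, -0.001, -0.001]
ft_force: [-5.2, -0.0, 8.9]
grip_width: 0.0008
grip_force: 5.2
```

```bash
python3 w.py side s2.png strip_wide_mid strip_narrow_mid; python3 - <<'E'
import cv2
im=cv2.imread('pics/s2.png')[170:320,230:390]; cv2.imwrite('pics/s2c.png',cv2.resize(im,None,fx=4,fy=4,interpolation=cv2.INTER_CUBIC))
E
```

```text
5.7667 [0.481  0.0676 0.0449] [-0.09  0.7   1.92 -0.    0.52  0.  ] [-5.2 -0.   8.9] 
 [[ 9.470e-02  9.955e-01 -2.000e-03]
 [ 9.955e-01 -9.470e-02  2.000e-04]
 [-0.000e+00 -2.000e-03 -1.000e+00]]
strip_wide_mid tip_of [0.5264 0.063  0.0393] 0.9 [319.3 210.8]
strip_wide_mid search_frame [0.537  0.0637 0.0419] 0.85 [314.2 209.2]
strip_narrow_mid tip_of [0.5197 0.2424 0.0323] 0.6 [295.1 282.2]
strip_narrow_mid search_frame [0.5168 0.2453 0.0309] 0.55 [296.2 284.3]
tip [0.48094309 0.06764031 0.02293935] [340.2 222.1]
```

View pics/s2c.png

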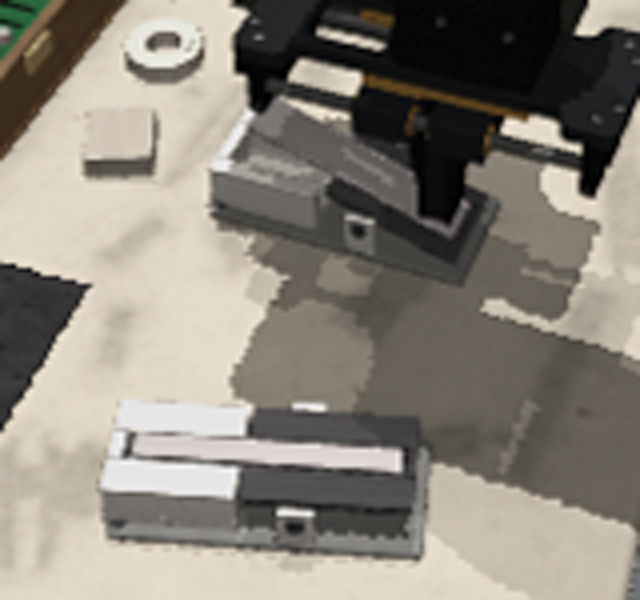

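The rocker looks tipped, with the far end up (around (270,115) in the crop) and the narrow strip level. I'll press a touch more to confirm it is on the stop.

>>> {"op": "move_arm", "data": {
  "series": "0 0 1 0 0 0;0 0 1.5 0 0 0;0 0 1.5 0 0 0"
}}

```text
time: 6.27
position: [0.481, 0.0676, 0.0446]
tool_rot: [0.74, 0.673, -0.0, -0.0]
ft_force: [-7.0, 0.1, 18.7]
grip_width: 0.0005
grip_force: 10.4
```

It is on the hard stop: force climbed to 19 N with almost no motion. Next I retract, turn 90° so the jaws close across the strip, and tilt to match its slope.

>>> {"op": "move_arm", "data": {
  "series": "0 0 -40 0 0 0;0 0 -80 0 0 0;-1 57 -90 0 0 45;-1 57 -90 0 0 45;-1 57 -90 0 0 45;-1 57 -90 0 0 45;-1 57 -90 0 0 45;-1 57 -90 0 0 45",
  "jaw": 0.62
}}

```text
time: 6.93
position: [0.5412, 0.0607, 0.1334]
tool_rot: [0.936, 0.352, 0.002, 0.001]
ft_force: [-0.1, -0.7, -0.1]
grip_width: 0.0458
grip_force: 0.0
```

```bash
python3 st.py
```

```text
6.9333 [0.5412 0.0607 0.1334] [-0.09  0.58  1.74 -0.    0.82  0.76] [-0.1 -0.7 -0.1] 
 [[ 7.522e-01  6.589e-01  5.500e-03]
 [ 6.589e-01 -7.522e-01 -5.000e-04]
 [ 3.800e-03  4.000e-03 -1.000e+00]]
```

>>> {"op": "move_arm", "data": {
  "series": "0 0 0 0 0 47;0 0 0 0 0 47;0 0 0 0 0 47;0 0 0 0 0 47;0 0 0 0 0 47;0 0 0 0 0 47;0 0 0 0 0 47;0 0 0 0 0 47"
}}

```text
time: 7.6
position: [0.5408, 0.0608, 0.1333]
tool_rot: [0.999, -0.048, 0.002, 0.0]
ft_force: [0.7, 0.3, 0.6]
grip_width: 0.054
grip_force: 0.0
```

>>> {"op": "move_arm", "data": {
  "series": "0 0 0 0 20 0;0 0 0 0 20 0;0 0 0 0 20 0;0 0 0 0 20 0;0 0 0 0 20 0"
}}

```text
time: 8.02
position: [0.5382, 0.0612, 0.1329]
tool_rot: [0.984, -0.046, 0.172, 0.008]
ft_force: [0.1, 0.3, 0.1]
grip_width: 0.0537
grip_force: 0.0
```

```bash
python3 w.py wrist w3.png strip_wide_mid rocker_wide; python3 - <<'E'
from h import *
d=np.load('pics/w3.png.npz'); p=dict(mtx=d['m'],world_to_cam=d['T'])
u=np.array([.9955,-.095,0]);v=np.array([.095,.9955,0]);m=np.array([.5305,.0615,0])
for s in(0,60):
  for y in(-13,13):
    X=(s+15)*.939-10*.343-15; Z=(s+15)*.343+10*.939+22
    print(s,y,proj(p,m+u*X/1e3+v*y/1e3+[0,0,Z/1e3]))
E
```

```text
8.0167 [0.5382 0.0612 0.1329] [-0.09  0.53  1.99 -0.    0.28  1.57] [0.1 0.3 0.1] 
 [[ 9.364e-01 -9.310e-02  3.382e-01]
 [-8.740e-02 -9.957e-01 -3.200e-02]
 [ 3.398e-01  4.000e-04 -9.405e-01]]
strip_wide_mid tip_of [0.5225 0.0636 0.0381] 0.6 [314.8 268.6]
strip_wide_mid search_frame [0.5484 0.0628 0.0477] 0.91 [312.9 238.9]
strip_wide_mid search_frame [0.5019 0.0689 0.0245] 0.17 [311.1 290. ]
rocker_wide search_frame [0.4971 0.0729 0.0202] 0.64 [307.3 294.7]
tip [0.54563647 0.06045958 0.11219646] [316.1 247.4]
0 -13 [331.3 263.9]
0 13 [301.4 263.9]
60 -13 [332.5 197. ]
60 13 [300.6 196.9]
```

View pics/w3.png

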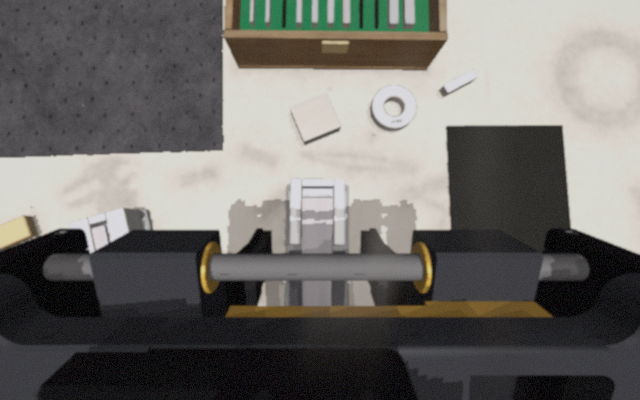

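The strip's raised far end is at row 197, columns 302 to 333, which matches the prediction. I'll descend along the tool axis.

>>> {"op": "move_arm", "data": {
  "series": "0 0 25 0 0 0;0 0 45 0 0 0;0 0 60 0 0 0;0 0 66 0 0 0;0 0 69 0 0 0;0 0 70 0 0 0;0 0 70 0 0 0"
}}

```text
time: 8.8
position: [0.5629, 0.0588, 0.0677]
tool_rot: [0.984, -0.046, 0.174, 0.008]
ft_force: [-0.3, -0.1, -0.5]
grip_width: 0.0536
grip_force: 0.0
```

>>> {"op": "move_arm", "data": {
  "series": "0 0 0 0 0 0;0 0 0 0 0 0;0 0 0 0 0 0;0 0 0 0 0 0;0 0 0 0 0 0;0 0 0 0 0 0",
  "jaw": 0,
  "newtons": 40
}}

```text
time: 9.3
position: [0.5625, 0.0589, 0.0675]
tool_rot: [0.984, -0.046, 0.174, 0.008]
ft_force: [0.3, -0.2, -0.1]
grip_width: 0.025
grip_force: 40.0
```

>>> {"op": "move_arm", "data": {
  "series": "0 0 -5 0 0 0;0 0 -12 0 0 0;0 0 -22 0 0 0;0 0 -40 0 0 0;0 0 -60 0 0 0;0 0 -80 0 0 0;0 0 -80 0 0 0"
}}

```text
time: 9.88
position: [0.5352, 0.0617, 0.1461]
tool_rot: [0.983, -0.046, 0.176, 0.008]
ft_force: [0.6, 1.0, 0.1]
grip_width: 0.0252
grip_force: 40.0
```

```bash
python3 w.py side s3.png strip_wide_mid strip_narrow_mid mat_top
```

```text
9.8833 [0.5352 0.0617 0.1461] [-0.09  0.5   1.99 -0.    0.3   1.57] [0.6 1.  0.1] 
 [[ 0.9338 -0.0939  0.3451]
 [-0.088  -0.9956 -0.0325]
 [ 0.3467 -0.     -0.938 ]]
strip_wide_mid tip_of [0.5016 0.0645 0.1168] 0.71 [330.8 184.8]
strip_wide_mid search_frame [0.4761 0.0701 0.1051] 0.65 [342.9 193.5]
strip_narrow_mid tip_of [0.5193 0.2406 0.0326] 0.96 [295.7 281.4]
strip_narrow_mid search_frame [0.5209 0.244  0.0335] 0.71 [294.2 282.4]
mat_top tip_of [ 0.543  -0.1372  0.0044] 0.94 [335.9 164.2]
mat_top search_frame [ 0.4913 -0.1302  0.005 ] 0.76 [356.1 169.3]
tip [0.54275047 0.06097087 0.12548919] [310.8 176.6]
```

View pics/s3.png

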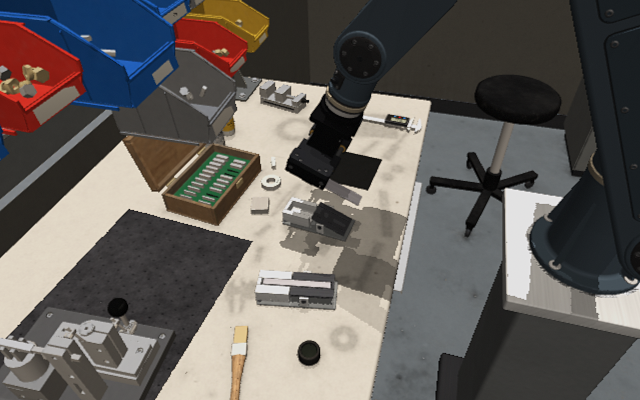

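The strip is held by its raised end, near (345,190), and is clear of the rest. The narrow strip is undisturbed. I'll carry the strip over the mat and level it.

>>> {"op": "move_arm", "data": {
  "series": "20 50 5 0 0 0;66 196 24 0 -20 0;66 196 24 0 -20 0;66 196 24 0 -20 0;66 196 24 0 -20 0;66 196 24 0 -20 0;66 196 24 0 -20 0;66 196 24 0 -20 0"
}}

```text
time: 10.9
position: [0.5857, -0.1407, 0.1411]
tool_rot: [0.999, -0.048, -0.001, -0.001]
ft_force: [-1.9, 0.0, -0.3]
grip_width: 0.0249
grip_force: 40.0
```

```bash
python3 w.py wrist w4.png strip_wide_mid mat_top;python3 - <<'E'
from h import *
for n in('scene','side'):
    p=robot.camera(n)
    for t in('strip_wide_mid','mat_top'):print(n,t,[(r['xyz'].round(4) if hasattr(r['xyz'],'round') else r['xyz'],r['p']) for r in robot.tip_of(p,t)[:1]])
E
```

```text
10.9 [ 0.5857 -0.1407  0.1411] [-0.42  0.63  1.58  0.    0.94  1.25] [-1.9  0.  -0.3] 
 [[ 0.9953 -0.0966 -0.0025]
 [-0.0966 -0.9953  0.0018]
 [-0.0027 -0.0015 -1.    ]]
strip_wide_mid tip_of [ 0.5381 -0.1328  0.1274] 0.81 [310.9 323.5]
mat_top tip_of [ 0.5412 -0.1323  0.0057] 0.7 [312.2 242.5]
mat_top search_frame [ 0.5992 -0.1393  0.0018] 0.92 [313.5 186.6]
tip [ 0.58565178 -0.14064025  0.11907571] [316.1 247.3]
scene strip_wide_mid [([0.5419, -0.1385, 0.1224], 0.44)]
scene mat_top [([0.5411, -0.1393, -0.0001], 0.67)]
side strip_wide_mid [([0.5439, -0.1353, 0.1284], 0.88)]
side mat_top [([0.5449, -0.1351, 0.0084], 0.6)]
```

View pics/w4.png

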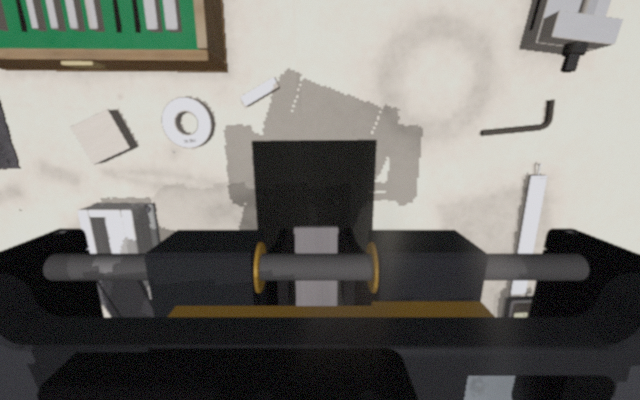

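The mat's far edge runs from (253,142) to (375,141), and the strip's far end is at about (294..338, 227). I'll check the offsets from these.

```bash
python3 - <<'E'
from h import *
d=np.load('pics/w4.png.npz'); p=dict(mtx=d['m'],world_to_cam=d['T'])
a,b=[ray(p,u,.003)[:2] for u in [(253,142),(375,141)]]
c,e=[ray(p,u,.003)[:2] for u in [(257,228),(373,228)]]
w=(b-a)/np.linalg.norm(b-a); v=np.array([w[1],-w[0]]); v*=np.sign(v[0]); print(a,b,c,e,'yaw',np.arctan2(v[1],v[0]),'c',(a+b)/2-.1*v)
f=[ray(p,u,.123)[:2] for u in [(294,227),(338,227)]]; print(f,np.mean(f,axis=0)-.06*np.array([.9953,-.0966]))
E
```

```text
[ 0.64822884 -0.0861217 ] [ 0.63796329 -0.20210218] [ 0.56155883 -0.07689405] [ 0.55007885 -0.1963015 ] yaw -0.08828097398525236 c [ 0.54348549 -0.1352953 ]
[array([ 0.60147054, -0.12915934]), array([ 0.59899948, -0.15486013])] [ 0.54051701 -0.13621374]
```

>>> {"op": "move_arm", "data": {
  "series": "3 0 30 0 0 0;3 0 60 0 0 0;3 0 85 0 0 0;3 0 98 0 0 0;3 0 105 0 0 0;3 0 109 0 0 0;3 0 111 0 0 0;3 0 111 0 0 0"
}}

```text
time: 12.12
position: [0.5904, -0.1409, 0.0322]
tool_rot: [0.999, -0.047, 0.001, 0.0]
ft_force: [0.2, 0.1, -0.9]
grip_width: 0.0248
grip_force: 40.0
```

>>> {"op": "move_arm", "data": {
  "series": "0 0 1 0 0 0;0 0 2 0 0 0;0 0 2 0 0 0"
}}

```text
time: 12.37
position: [0.5901, -0.1408, 0.0302]
tool_rot: [0.999, -0.047, 0.001, 0.0]
ft_force: [0.2, 0.2, -0.5]
grip_width: 0.0249
grip_force: 40.0
```

>>> {"op": "move_arm", "data": {
  "series": "-1 0 1 0 0 0;-1 0 2 0 0 0;-1 0 3 0 0 0;-1 0 3.5 0 0 0;-1 0 3.5 0 0 0"
}}

```text
time: 12.78
position: [0.5886, -0.1405, 0.0258]
tool_rot: [0.999, -0.047, -0.0, -0.0]
ft_force: [0.7, 0.4, 0.3]
grip_width: 0.0249
grip_force: 40.0
```

>>> {"op": "move_arm", "data": {
  "series": "0 0 0.5 0 0 0;0 0 1 0 0 0;0 0 1 0 0 0"
}}

```text
time: 13.03
position: [0.5887, -0.1405, 0.0255]
tool_rot: [0.999, -0.047, 0.0, 0.0]
ft_force: [-0.2, 0.9, 3.8]
grip_width: 0.0247
grip_force: 42.0
```

Contact, so the strip or fingertips are on the mat. I'll release gently and retreat.

>>> {"op": "move_arm", "data": {
  "series": "0 0 -0.5 0 0 0;0 0 -0.5 0 0 0;0 0 -0.5 0 0 0;0 0 -0.5 0 0 0;0 0 -0.5 0 0 0",
  "jaw": 0.6
}}

```text
time: 13.45
position: [0.5888, -0.1408, 0.0255]
tool_rot: [0.999, -0.047, 0.0, 0.0]
ft_force: [-0.1, -0.7, 0.7]
grip_width: 0.0484
grip_force: 0.4
```

>>> {"op": "move_arm", "data": {
  "series": "0 0 -10 0 0 0;0 0 -40 0 0 0;0 0 -80 0 0 0;0 0 -120 0 0 0;0 0 -160 0 0 0;-40 0 -200 0 0 0;-80 0 -200 0 0 0;-80 0 -200 0 0 0"
}}

```text
time: 14.12
position: [0.504, -0.1312, 0.228]
tool_rot: [0.999, -0.047, -0.001, -0.0]
ft_force: [-1.5, 0.3, -0.6]
grip_width: 0.0521
grip_force: 0.0
```

```bash
python3 w.py wrist w5.png strip_wide_mid mat_top;python3 - <<'E'
from h import *
for n in('scene','side'):
    p=robot.camera(n)
    for t in('strip_wide_mid','mat_top','strip_narrow_mid'):print(n,t,[(np.round(r['xyz'],4),r['p']) for r in robot.tip_of(p,t)[:1]])
E
```

```text
14.1167 [ 0.504  -0.1312  0.228 ] [-0.47  0.41  1.71 -0.    1.02  1.2 ] [-1.5  0.3 -0.6] 
 [[ 9.956e-01 -9.390e-02 -2.700e-03]
 [-9.390e-02 -9.956e-01  7.000e-04]
 [-2.700e-03 -4.000e-04 -1.000e+00]]
strip_wide_mid tip_of [ 0.541  -0.1365  0.0073] 0.75 [317.5 154.4]
strip_wide_mid search_frame [ 0.5446 -0.1342  0.0109] 0.86 [315.4 151.9]
mat_top tip_of [ 0.5439 -0.1332  0.0043] 0.62 [314.6 152.1]
mat_top search_frame [ 0.5557 -0.1297  0.0029] 0.65 [311.  142.8]
tip [ 0.50395294 -0.13114021  0.20603551] [316.1 247.3]
scene strip_wide_mid [(array([ 0.5396, -0.137 ,  0.0032]), 0.61)]
scene mat_top [(array([ 0.5421, -0.138 ,  0.0021]), 0.57)]
scene strip_narrow_mid [(array([0.5175, 0.2447, 0.0299]), 0.64)]
side strip_wide_mid [(array([ 0.5467, -0.1397,  0.0105]), 0.63)]
side mat_top [(array([ 0.5451, -0.1349,  0.006 ]), 0.79)]
side strip_narrow_mid [(array([0.5202, 0.2441, 0.0294]), 0.95)]
```

View pics/w5.png

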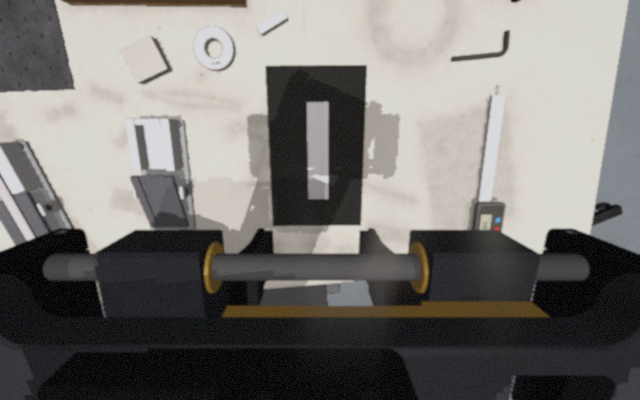

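```bash
python3 - <<'E'
from h import *
d=np.load('pics/w5.png.npz'); p=dict(mtx=d['m'],world_to_cam=d['T'])
for z,us in((.003,[(316,66),(316,225),(268,146),(364,146)]),(.007,[(318,101),(318,200),(307,150),(329,150)])): 
    q=np.array([ray(p,u,z)[:2] for u in us]); print(q.round(4).tolist(),q[:2].mean(0),q[2:].mean(0))
E
```

```text
[[0.6431, -0.1442], [0.4465, -0.1258], [0.5568, -0.0755], [0.5455, -0.1957]] [ 0.54477822 -0.13502733] [ 0.55116227 -0.13562157]
[[0.6039, -0.143], [0.4821, -0.1318], [0.5476, -0.124], [0.545, -0.1514]] [ 0.54298142 -0.13737171] [ 0.54630737 -0.13767708]
```

The wrist view shows the strip flat on the mat and lengthways, at (307..329, 101..200) against the mat's (268..364, 66..225). That is about 2 mm off centre each way. The gripper is clear, so I'm handing in.

```bash
python3 -c "
from rig import robot
print(robot.hand_in())"
```

```text
the job is handed in; nothing more can be done
None
```

The wide strip was tipped up on its rocker, taken by its raised end and laid flat along the middle of the black mat (about 2 mm off centre), the narrow strip was left undisturbed in its rest, and the job is handed in with no verdict shown.

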